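# Re-tension a slack contact leaf by press test

## Task

The spring leaf of the tension jig has gone slack. First press its orange pad straight down with a steady 15 N for about a second and see how far the red tip drops; then push the blue lug to tighten the leaf by the right amount and check with another steady 15 N press that the tip now stands in the green band, correcting and checking again if it does not. Never press the pad with more than 25 N, and finish with the leaf released and the things around the jig left alone.

Things in the scene. Friction and masses are not known exactly. Their poses are not given: they have to be found in the camera images.
- jig: Fixed jig, aluminium base 125 (x) by 220 (y) by 12 mm, y -105 to +115 mm; origin on the bench. Axes: z up; the leaf lies along y at x +25 mm, from the grey clamp block (104 mm in x, y +72 to +112, 42 mm high, 79 mm at the leaf) towards -y; the blue lug slides along y at x -35 mm. White scale plate 80 mm high behind the tip (x +43 to +46, y -99 to -65). Place and yaw vary.
- pad_top (a point): Summit of the orange pad, a round dome 18 mm across and 9 mm high in a black collar 21 mm across, on the middle of the leaf; 76 mm above the bench at rest. The place to press, from above, with the closed fingertips.
- pad: The same orange pad; origin at the centre of its underside on the leaf. The pre-load felt here is unknown at the start, about 0.5 to 7.5 N, and cannot be seen, only felt by pressing; it should be about 10.5 N.
- leaf_tip (a point): Red-painted free end of the steel leaf (20 by 150 mm), mid-thickness; 66 mm above the bench at rest, where a small black stop holds the leaf from above. The leaf bends at the clamp block's edge, 150 mm away (jig y +70 mm): the tip drops twice as far as the pad. Pre-loaded: it stays still until the push on the pad passes a pre-load, then the pad sinks 1 mm per 0.9 N.
- green_band (a point): Fixed point in the middle of the scale's green band, in the tip's path, 56 mm above the bench, 10 mm below the tip's rest. The band is 5.2 mm high: tip drop 7.4 to 12.6 mm. Black ticks every 5 mm from the rest height down.
- tension_slide (a joint): Travel of the tension slide with the blue lug, m: 0 = at the loose end (away from the clamp block), 0.05 = at the tight end; positive is the jig's +y. Starts at 0 to 3 mm. Each 10 mm of travel adds about 2.3 N of pre-load, so at a 15 N press each 10 mm raises the tip by about 5 mm (the pad by 2.5 mm). Slides stiffly (8 to 13 N along y) and stays where it is left.
- lug (a point): Centre of the top of the blue lug, 50 mm above the bench; the lug is an upright block 24 mm in x, 16 mm in y, standing from 25 to 50 mm above the bench on a carriage plate 34 by 30 mm (top 25 mm above the bench) that moves with it. Push its side faces along y with the closed fingertips; free space on both sides.
- flux_jar: Blue jar with a lime lid, 31 mm across, 49 mm high, stands beside the clamp block; origin at its foot. Bystander.
- tape_roll: Roll of amber tape, 60 mm across, 18 mm high; origin at the centre of its underside. Bystander.
- red_driver: Red screwdriver 150 mm long, lying behind the jig; origin under its middle. Bystander.
- spare_cell: Flat black phone battery 40 by 105 by 4 mm, lying left of the jig; origin under its middle. Bystander.

How it is judged:
On the way, in this order (a step that is already met when the one before it is completed fails the run):
1. the pad is pressed with a steady 15 N (13.2 to 16.8 N for 0.4 s) before the slide has been moved (2 mm) (contact force between the fingers and pad between 13.2 and 16.8 N and distance of lug from where it was at the start of the episode below 0.002 m), for 0.4 s.
2. the blue lug has been pushed at least 5 mm towards the clamp block, with the pad free (distance of lug from where it was at the start of the episode above 0.005 m and contact force between anything else and pad below 0.2 N), for 0.2 s.
3. the pad is pressed again with a steady 15 N (13.2 to 16.8 N for 0.4 s) and the tip stands in the green band (7.4 to 12.6 mm down) (contact force between the fingers and pad between 13.2 and 16.8 N and z of leaf_tip in the frame of jig between 0.0534 and 0.0586 m), for 0.4 s.
At the end, for the whole second after the job is handed in: After a slack test press, tightening and a check press at about 15 N with the tip in the green band, the leaf is released back at its upper stop (tip within 1.5 mm), the slide stays tightened (between 8 and 48 mm), and the four bystanders lie within 20 mm of where they were (z of leaf_tip in the frame of jig above 0.0645 m and value of joint tension_slide between 0.008 and 0.048 m and distance of each of flux_jar, tape_roll, red_driver, spare_cell from where it was at the start of the episode below 0.02 m); the robot touches nothing.
It fails at once if the pad is pressed with more than 25 N (contact force between anything else and pad above 25 N).
It fails at once if a bystander is pushed away by more than 20 mm (distance of any of flux_jar, tape_roll, red_driver, spare_cell from where it was at the start of the episode above 0.02 m).
It also fails if it takes over 72 s, if anything falls off the work surface, if the arm or the gripper's body presses on something with over 40 N, if the wrist force passes 120 N, or if a joint passes its speed limit or range.

## Robot

A 6-joint arm with a two-finger parallel gripper is mounted at the origin on a cart in front of the work surface, level with it; the furniture and walls round the work are solid. World frame = base frame: x ahead of the robot, y to its left, z up, the work surface at z = 0. Lengths are in m, angles in rad, forces in N, time in s.
With the tool pointing down it reaches from about 0.25 to 0.775 m from the base axis. Payload 8.9 kg.
Tool frame: the origin (TCP) lies at the very end of the fingers, on their centre line; the grasp point (between the pads) lies arm.grip_depth behind it (arm.grip_depth is the distance from the TCP to the grasp point, in m); z points along the fingers, y is the line along which they close (so a half turn about z gives the same grasp; the last joint's range is limited). The gripper opens to 85 mm and grips with 20 to 120 N. Pads are 22 mm wide; open, the fingers measure 114 mm over their backs; the gripper's body (76 mm by 85 mm) begins 54 mm behind the grasp point. The pads swing forward as they close: fully open they stand 13 mm farther back than shut.
Start: joints at [-1.412, 0.291, -0.153, 1.127, 0, 1.431], TCP at [0.154, -0.502, 0.231] pointing down, gripper open.
Joint ranges: [-2.52, 2.52], [-0.91, 1.74], [-1.3, 1.37], [-1.96, 2.02], [-1.52, 1.47], [-3.14, 3.14]. Speed limits (rad/s): [2.22, 2.22, 2.79, 3.14, 3.14, 3.14].

## Interface

Orientations are given as a unit quaternion [x, y, z, w].
In Python, from workcell import arm gives the robot as it stands.
- The arm moves only by the tool shift_gripper, called after "Emit:" by a JSON object that holds its "fn" and its "kwargs". Schema: {"type":"object","properties":{"ticks":{"type":"array","items":{"type":"array","prefixItems":[{"type":"number"},{"type":"array","items":{"type":"number"},"minItems":3,"maxItems":3},{"type":"array","items":{"type":"number"},"minItems":3,"maxItems":3}],"minItems":3,"maxItems":3},"minItems":1,"maxItems":10},"grip_n":{"type":"number"},"only":{"type":"string"},"quiet":{"type":"boolean"},"lines":{"type":"string"}},"required":["ticks"],"additionalProperties":false}. ticks is a list of rows, 1 to 10 of them, each written [opening, [dx, dy, dz], [rx, ry, rz]]: the opening from 0.0 (shut) to 1.0 (fully open), then dx, dy, dz in parts of the range, where 1.0 means 600 mm, then a rotation vector rx, ry, rz in shares of 4 rad (1.0 is 4 rad); each row is the pose to reach, as a shift and turn from the pose commanded when the call began, along the tool's axes at that moment; what a row does not reach only later rows make up. A row lasts 1/10 s, in which the tool goes at most 0.05 m and 0.15 rad, less where a joint would pass 70% of its speed; a pose out of reach is approached as far as the arm can. The fingers move at their own pace and stop on an object; grip_n is the grip in N (left out, the last holds). Time passes only in rows, so rows that do not move let the fingers close. The tool returns the time, the measured TCP pose, the force, the opening and the grip force at its end. only (a regular expression) keeps the lines of the reply that match it, lines (a string "A,B") keeps lines A to B, and quiet returns only ok. No shift or turn number may pass 1 either way. Input that does not fit is refused with a message, and nothing moves.
- arm.read_state(): the state, without advancing time (a new reading comes with each control period).
- arm.camera(name): name is "side" or "top"; returns the picture (384x512x3 uint8, blue, green, red); there is no depth.
- arm.calibration(name): a dict with "camera_matrix" (3x3 intrinsics, pixels), "D" ([k1, k2, p1, p2, k3] as OpenCV has them; the pictures are not rectified), "extrinsics" (4x4, takes a point from camera to world coordinates). Camera axes: x right, y up, looking along -z (the intrinsics and any distortion apply to the point x, -y, -z); pixel columns grow to the right and rows downward; lengths in m; the calibration is good to about 2 mm. A picture is of the moment at which its call begins. calibration takes no time and is no camera call.
- arm.hand_in(): hands the job in; it is judged then, once.
The state is a dict: "time": time; "q": joint angles; "joint_vel": joint speeds; "tau": joint torques, N m; "position": TCP position; "eef_rot": TCP orientation; "ft_force": force on the tool from outside, world axes, zero at the start; "wrist_torque": the same for the moment, N m; "width": opening from 0.0 (shut) to 1.0 (fully open); "grasp_force": force on a finger pad.
Only numpy, scipy, OpenCV 4.12 (cv2) and the standard library are available. Lean on these libraries where they do the work, as an engineer would, in place of code of your own. Each camera call takes 0.05 s, during which the arm holds its last target. There are 200 camera calls.

## Working session

There is one attempt and no reset: what is moved stays moved. The work goes in short steps, Python scripts to look and compute and a tool call to move; the robot and the scene stay as the last step left them, time stands still between calls to the robot, and variables do not carry over. Pictures are saved under pics/ and viewed, at most 10 in all, crops included, and the job is handed in when it is done.

```bash
ls; mkdir -p pics
```

Run:
```python
from workcell import arm
import cv2,numpy as np
for n in("side","top"):
    im=arm.camera(n);cv2.imwrite(f"pics/{n}0.png",im)
    c=arm.calibration(n);print(n,np.round(c["camera_matrix"],1).tolist(),c["D"],np.round(c["extrinsics"],3).tolist())
s=arm.read_state();print(s)
a=cv2.imread("pics/side0.png");b=cv2.imread("pics/top0.png")
```

```text
pics
workcell.py
side [[351.4, 0.0, 253.4], [0.0, 351.4, 191.3], [0.0, 0.0, 1.0]] [0.01400764 0.         0.         0.         0.        ] [[-0.975, 0.06, -0.214, 0.367], [-0.221, -0.357, 0.907, 0.645], [-0.022, 0.932, 0.362, 0.381], [0.0, 0.0, 0.0, 1.0]]
top [[452.1, 0.0, 257.9], [0.0, 452.1, 187.7], [0.0, 0.0, 1.0]] [0.01625514 0.         0.         0.         0.        ] [[0.008, 0.99, -0.144, 0.391], [-1.0, 0.007, -0.009, -0.149], [-0.008, 0.144, 0.99, 0.912], [0.0, 0.0, 0.0, 1.0]]
{'time': 0.1, 'q': array([-1.41228367e+00,  2.91232751e-01, -1.54035564e-01,  1.12672136e+00,
       -1.04192181e-05,  1.43152257e+00]), 'joint_vel': array([ 5.51773001e-05, -2.99634715e-03,  2.45146025e-03, -6.11997613e-04,
        5.76690860e-04,  1.97209319e-03]), 'tau': array([ 2.34026164e-03, -5.37978280e+01,  3.31918466e+01,  9.29113798e-03,
       -3.32815580e-05,  1.18801097e-06]), 'position': array([ 0.15398798, -0.50149502,  0.23079087]), 'eef_rot': array([ 9.88935693e-01,  1.48343655e-01, -1.09489437e-05, -5.96595330e-04]), 'ft_force': array([ 0.46236817,  0.18956263, -0.27438989]), 'wrist_torque': array([ 0.0119967 , -0.03299333, -0.02835809]), 'grasp_force': 0.0, 'width': 1.001000301391966}
```

View pics/side0.png

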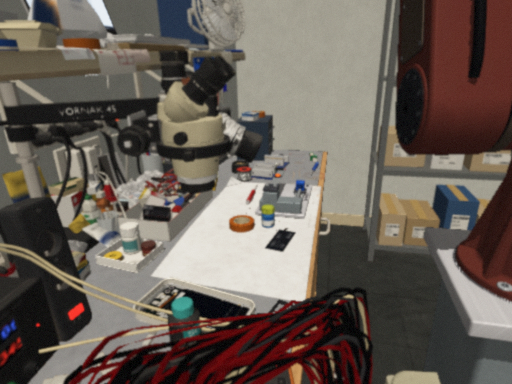

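View pics/top0.png

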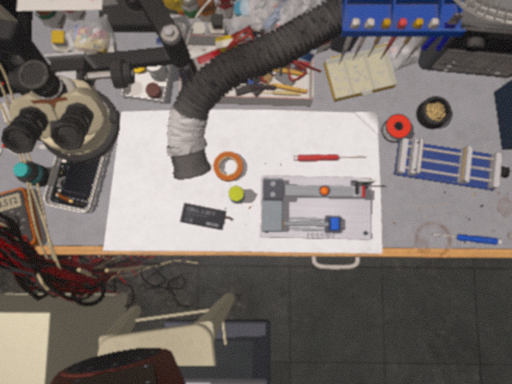

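The side view shows the jig at about (285,200), with the jar in front of its clamp block. In the top view the clamp block is at (273,205), the orange pad at (324,190), the blue lug at (334,224) and the red tip at about (364,190). So jig +y is roughly world +y.

Create h.py:
```python
from workcell import arm
import cv2,numpy as np
from scipy.spatial.transform import Rotation as R
def ray(n,px):
    c=arm.calibration(n);u=cv2.undistortPoints(np.float64([[px]]),c["camera_matrix"],c["D"])[0,0]
    T=c["extrinsics"];return T[:3,3],T[:3,:3]@[u[0],-u[1],-1]
def onz(n,px,z):
    o,d=ray(n,px);return o+d*(z-o[2])/d[2]
def blob(im,lo,hi,box):
    x0,y0,x1,y1=box;h=cv2.cvtColor(im,cv2.COLOR_BGR2HSV)[y0:y1,x0:x1]
    m=cv2.inRange(h,lo,hi);n,l,s,c=cv2.connectedComponentsWithStats(m)
    i=1+np.argmax(s[1:,4]);return c[i]+[x0,y0],s[i]+[x0,y0,0,0,0]
def tool(dw):
    s=arm.read_state();return R.from_quat(s["eef_rot"]).inv().apply(dw)
```

Run:
```python
from h import *
im=cv2.imread("pics/top0.png")
for nm,lo,hi,box,z in(("pad",(3,150,120),(18,255,255),(310,180,340,200),.072),("lug",(105,130,60),(125,255,255),(315,205,350,240),.05),("tip",(0,150,60),(4,255,255),(345,175,395,205),.067)):
    try:c,s=blob(im,lo,hi,box);print(nm,c,s,onz("top",c,z))
    except Exception as e:print(nm,e)
cv2.imwrite("pics/c0.png",cv2.resize(im[165:250,225:395],None,fx=4.5,fy=4.5,interpolation=cv2.INTER_CUBIC))
print(arm.grip_depth, R.from_quat(arm.read_state()["eef_rot"]).as_matrix().round(3))
```

```text
pad [324.13461538 190.30769231] [320 187   9   8  52] [ 0.50924324 -0.26545223  0.072     ]
lug [334.03738318 223.55140187] [330 218   9  12 107] [ 0.44865656 -0.28643185  0.05      ]
tip [363.33333333 190.93333333] [363 186   2  11  15] [ 0.50925337 -0.33970904  0.067     ]
0.0187 [[ 0.956  0.293 -0.   ]
 [ 0.293 -0.956  0.001]
 [ 0.    -0.001 -1.   ]]
```

View pics/c0.png

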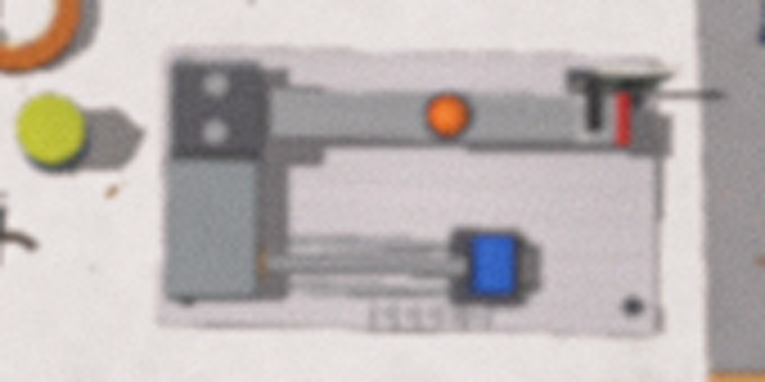

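The manual's scale: shifts go in shares of 600 mm and turns go in shares of 4 rad. Converting my numbers, 0.4085 m / 0.6 = 0.6808, -0.1216 m / 0.6 = -0.2027, 0.298 rad / 4 = 0.0745.

Emit:
{"fn": "shift_gripper", "kwargs": {"ticks": [[0, [0.075, -0.0217, 0.0333], [0, 0, 0.0075]], [0, [0.15, -0.045, 0.0833], [0, 0, 0.015]], [0, [0.2267, -0.0667, 0.1333], [0, 0, 0.025]], [0, [0.3017, -0.09, 0.1333], [0, 0, 0.0325]], [0, [0.3783, -0.1117, 0.1333], [0, 0, 0.04]], [0, [0.4533, -0.135, 0.1333], [0, 0, 0.05]], [0, [0.53, -0.1583, 0.1333], [0, 0, 0.0575]], [0, [0.605, -0.18, 0.1333], [0, 0, 0.065]], [0, [0.6808, -0.2027, 0.1333], [0, 0, 0.0745]], [0, [0.6808, -0.2027, 0.1667], [0, 0, 0.0745]]], "grip_n": 60}}

```text
time: 1.1
position: [0.5144, -0.2633, 0.1328]
eef_rot: [1.0, 0.002, 0.003, 0.001]
ft_force: [0.8, -0.3, -0.1]
width: 0.002
grasp_force: 0.0
```

Emit:
{"fn": "shift_gripper", "kwargs": {"ticks": [[0, [0, 0, 0], [0, 0, 0]], [0, [0, 0, 0], [0, 0, 0]], [0, [0, 0, 0], [0, 0, 0]]]}}

```text
time: 1.4
position: [0.5084, -0.2665, 0.1319]
eef_rot: [1.0, -0.001, 0.0, 0.0]
ft_force: [0.4, -0.4, 0.8]
width: -0.002
grasp_force: 0.0
```

Run:
```python
from h import *
s=arm.read_state();print(s["time"],s["position"],s["eef_rot"],s["ft_force"],s["width"],tool(np.array([.5092,-.2655,.09])-s["position"]))
im=arm.camera("top");cv2.imwrite("pics/t1.png",cv2.resize(im[120:280,225:425],None,fx=3.5,fy=3.5,interpolation=cv2.INTER_CUBIC))
im=arm.camera("side");cv2.imwrite("pics/s1.png",cv2.resize(im[120:240,220:350],None,fx=5,fy=5,interpolation=cv2.INTER_CUBIC))
```

```text
1.4 [ 0.50835953 -0.26654695  0.1318898 ] [ 9.99999723e-01 -7.35638701e-04  5.43522151e-05  9.76955895e-05] [ 0.39065215 -0.43131658  0.75022379] -0.0018862624427326048 [ 0.00083437 -0.00105636  0.04188968]
```

View pics/s1.png

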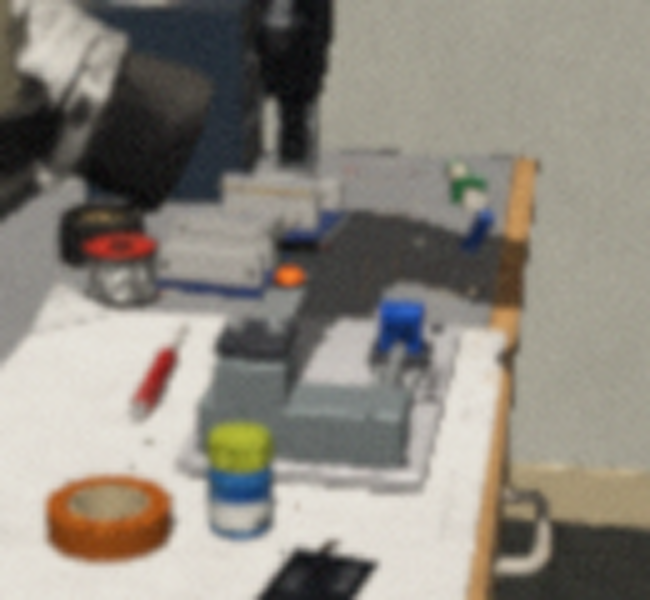

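The side view shows the shut fingers, at about (295,150), directly over the orange pad at (290,275), and the way down is clear. The wrist force will tell me the rest.

To row units: 0.052 m / 0.6 = 0.0867, 0.05 m / 0.6 = 0.0833.

Emit:
{"fn": "shift_gripper", "kwargs": {"ticks": [[0, [0.0017, -0.0017, 0.0333], [0, 0, 0]], [0, [0.0017, -0.0017, 0.0583], [0, 0, 0]], [0, [0.0017, -0.0017, 0.075], [0, 0, 0]], [0, [0.0017, -0.0017, 0.0833], [0, 0, 0]], [0, [0.0017, -0.0017, 0.0867], [0, 0, 0]], [0, [0.0017, -0.0017, 0.0867], [0, 0, 0]], [0, [0.0017, -0.0017, 0.0867], [0, 0, 0]]]}}

```text
time: 2.2
position: [0.5103, -0.2651, 0.0799]
eef_rot: [1.0, -0.0, 0.0, 0.0]
ft_force: [-0.1, 0.4, 0.3]
width: -0.007
grasp_force: 0.0
```

Emit:
{"fn": "shift_gripper", "kwargs": {"ticks": [[0, [0, 0, 0.0017], [0, 0, 0]], [0, [0, 0, 0.0033], [0, 0, 0]], [0, [0, 0, 0.005], [0, 0, 0]], [0, [0, 0, 0.0067], [0, 0, 0]], [0, [0, 0, 0.0067], [0, 0, 0]], [0, [0, 0, 0.0067], [0, 0, 0]]]}}

```text
time: 2.8
position: [0.51, -0.2649, 0.0754]
eef_rot: [1.0, -0.0, 0.0, 0.0]
ft_force: [-0.6, -0.6, 2.0]
width: 0.006
grasp_force: 0.9
```

```bash
python3 -c "
from h import *
s=arm.read_state();print(s['position'],s['ft_force'])"
```

```text
[ 0.51001065 -0.26485268  0.07543874] [-0.59850799 -0.63969068  2.04717865]
```

Contact at about z 0.0755. I'll carry on down in small steps.

To row units: 0.003 m / 0.6 = 0.005, 0.002 m / 0.6 = 0.0033.

Emit:
{"fn": "shift_gripper", "kwargs": {"ticks": [[0, [0, 0, 0.0017], [0, 0, 0]], [0, [0, 0, 0.0033], [0, 0, 0]], [0, [0, 0, 0.005], [0, 0, 0]], [0, [0, 0, 0.005], [0, 0, 0]], [0, [0, 0, 0.005], [0, 0, 0]]]}}

```text
time: 3.3
position: [0.51, -0.265, 0.0725]
eef_rot: [1.0, -0.0, 0.0, 0.0]
ft_force: [0.2, -2.1, 4.9]
width: 0.002
grasp_force: 2.1
```

Emit:
{"fn": "shift_gripper", "kwargs": {"ticks": [[0, [0, 0, 0.0017], [0, 0, 0]], [0, [0, 0, 0.0033], [0, 0, 0]], [0, [0, 0, 0.005], [0, 0, 0]], [0, [0, 0, 0.005], [0, 0, 0]], [0, [0, 0, 0.005], [0, 0, 0]]]}}

```text
time: 3.8
position: [0.5101, -0.2652, 0.0696]
eef_rot: [1.0, -0.0, 0.0, 0.0]
ft_force: [-0.4, -1.7, 6.3]
width: -0.001
grasp_force: 3.3
```

To row units: 0.007 m / 0.6 = 0.0117, 0.006 m / 0.6 = 0.01.

Emit:
{"fn": "shift_gripper", "kwargs": {"ticks": [[0, [0, 0, 0.0033], [0, 0, 0]], [0, [0, 0, 0.0067], [0, 0, 0]], [0, [0, 0, 0.01], [0, 0, 0]], [0, [0, 0, 0.0117], [0, 0, 0]], [0, [0, 0, 0.0117], [0, 0, 0]], [0, [0, 0, 0.0117], [0, 0, 0]]]}}

```text
time: 4.4
position: [0.5104, -0.2653, 0.0631]
eef_rot: [1.0, -0.0, 0.001, 0.001]
ft_force: [-1.9, -0.9, 12.4]
width: 0.003
grasp_force: 5.9
```

```bash
python3 - <<'E'
from h import *
for i in range(4):
    s=arm.read_state();print(s["time"],s["position"][2],s["ft_force"]);arm.camera("side")
E
```

```text
4.4 0.0631349127669122 [-1.92067443 -0.88747969 12.40961824]
4.45 0.06315232900477659 [-1.40626803 -0.85998156 11.78284454]
4.5 0.0631184443671441 [-1.29558129 -0.95165777 11.6847078 ]
4.55 0.06315501581937538 [-2.46385895 -2.18044562 12.04703369]
```

To row units: 0.0033 m / 0.6 = 0.0055, 0.002 m / 0.6 = 0.0033.

Emit:
{"fn": "shift_gripper", "kwargs": {"ticks": [[0, [0, 0, 0.0017], [0, 0, 0]], [0, [0, 0, 0.0033], [0, 0, 0]], [0, [0, 0, 0.0055], [0, 0, 0]], [0, [0, 0, 0.0055], [0, 0, 0]], [0, [0, 0, 0.0055], [0, 0, 0]]]}}

```text
time: 5.1
position: [0.5104, -0.2652, 0.06]
eef_rot: [1.0, -0.0, 0.001, 0.001]
ft_force: [-2.0, -0.4, 14.7]
width: 0.001
grasp_force: 7.3
```

```bash
python3 - <<'E'
from h import *
L=[]
for i in range(20):
    s=arm.read_state();L.append([s["position"][2],*s["ft_force"]]);im=arm.camera("top")
print(np.mean(L,0),np.std(L,0))
cv2.imwrite("pics/t2.png",cv2.resize(im[165:250,225:395],None,fx=4.5,fy=4.5,interpolation=cv2.INTER_CUBIC))
E
```

```text
[ 0.06007527 -2.16694429 -0.39005215 14.55817431] [1.65653604e-05 4.23147422e-01 3.90060867e-01 3.90763875e-01]
```

View pics/t2.png

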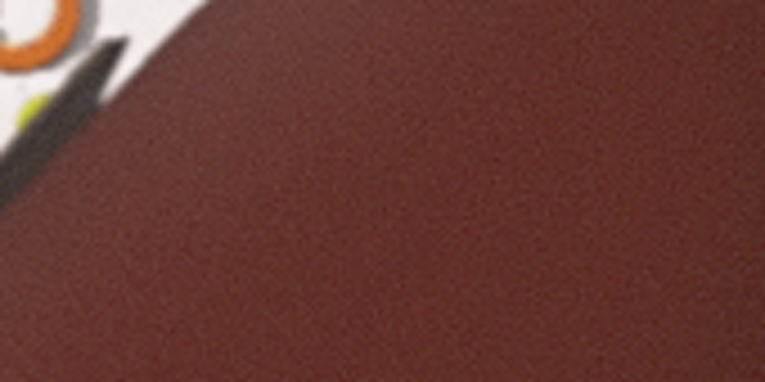

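The arm hides the jig from the top camera, since the crop is nearly all arm, so I'll go by force and height. A steady 14.6 N (±0.4) puts the pad about 16 mm down, so the tip drops about 31 mm and the pre-load is roughly 0.5–1 N. That calls for about 42 mm of travel. I'll release and move to the -y side of the lug.

To row units: -0.0617 m / 0.6 = -0.1028, 0.06 m / 0.6 = 0.1.

Emit:
{"fn": "shift_gripper", "kwargs": {"ticks": [[0, [0, 0, -0.0333], [0, 0, 0]], [0, [0, 0, -0.0833], [0, 0, 0]], [0, [-0.0517, 0.05, -0.0833], [0, 0, 0]], [0, [-0.1028, 0.1, -0.0833], [0, 0, 0]], [0, [-0.1028, 0.1, -0.05], [0, 0, 0]], [0, [-0.1028, 0.1, -0.0167], [0, 0, 0]], [0, [-0.1028, 0.1, 0.0167], [0, 0, 0]], [0, [-0.1028, 0.1, 0.0467], [0, 0, 0]], [0, [-0.1028, 0.1, 0.0467], [0, 0, 0]], [0, [-0.1028, 0.1, 0.0467], [0, 0, 0]]]}}

```text
time: 7.1
position: [0.4479, -0.3243, 0.0309]
eef_rot: [1.0, -0.0, -0.0, -0.001]
ft_force: [0.4, -1.0, -0.2]
width: 0.003
grasp_force: 0.0
```

Run:
```python
from h import *
print(arm.read_state()["ft_force"])
im=arm.camera("side");cv2.imwrite("pics/s2.png",cv2.resize(im[150:230,240:340],None,fx=6,fy=6,interpolation=cv2.INTER_CUBIC))
```

```text
[ 0.44779485 -0.98073996 -0.18449871]
```

View pics/s2.png

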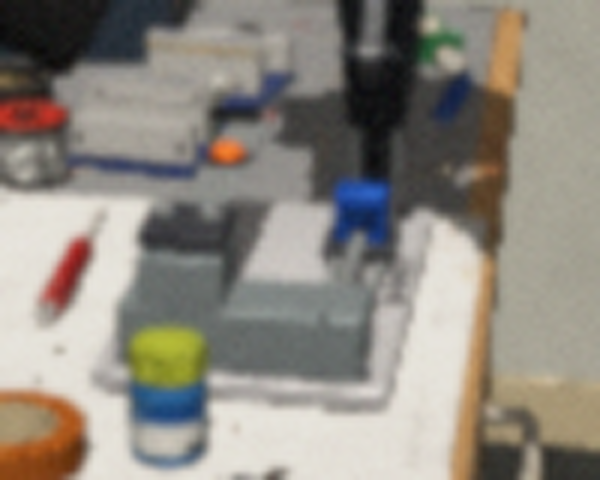

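The side view shows the fingers behind the blue lug at (360,210), in line with it and clear of everything else. Now I'll push towards +y, which is tool -y.

To row units: -0.013 m / 0.6 = -0.0217, -0.01 m / 0.6 = -0.0167.

Emit:
{"fn": "shift_gripper", "kwargs": {"ticks": [[0, [0, -0.0083, 0], [0, 0, 0]], [0, [0, -0.0167, 0], [0, 0, 0]], [0, [0, -0.0217, 0], [0, 0, 0]], [0, [0, -0.0217, 0], [0, 0, 0]]]}}

```text
time: 7.55
position: [0.4483, -0.3112, 0.0313]
eef_rot: [1.0, 0.0, 0.0, 0.0]
ft_force: [-0.3, -0.3, -0.0]
width: 0.006
grasp_force: 0.0
```

Emit:
{"fn": "shift_gripper", "kwargs": {"ticks": [[0, [0, -0.0033, 0], [0, 0, 0]], [0, [0, -0.0067, 0], [0, 0, 0]], [0, [0, -0.01, 0], [0, 0, 0]], [0, [0, -0.01, 0], [0, 0, 0]]]}}

```text
time: 7.95
position: [0.4484, -0.3076, 0.0313]
eef_rot: [1.0, -0.001, 0.0, 0.002]
ft_force: [-0.8, -7.0, -2.0]
width: 0.0
grasp_force: 3.4
```

Emit:
{"fn": "shift_gripper", "kwargs": {"ticks": [[0, [0, -0.0067, 0], [0, 0, 0]], [0, [0, -0.0133, 0], [0, 0, 0]], [0, [0, -0.02, 0], [0, 0, 0]], [0, [0, -0.0267, 0], [0, 0, 0]], [0, [0, -0.0333, 0], [0, 0, 0]], [0, [0, -0.0333, 0], [0, 0, 0]]]}}

```text
time: 8.55
position: [0.4487, -0.2876, 0.0313]
eef_rot: [1.0, -0.001, 0.0, 0.002]
ft_force: [-0.8, -7.1, -2.9]
width: -0.007
grasp_force: 3.5
```

Run:
```python
from h import *
im=arm.camera("side");c,s=blob(im,(105,150,80),(125,255,255),(285,170,320,205));print(c,s)
c0,s0=blob(cv2.imread("pics/side0.png"),(105,150,80),(125,255,255),(285,170,320,205));print(c0,s0)
print(arm.read_state()["position"],arm.read_state()["ft_force"])
```

```text
[298.91176471 187.20588235] [295 183   9  10  68]
[299.89090909 184.54545455] [296 181   8   9  55]
[ 0.44870469 -0.28756693  0.03134098] [ 0.49956248 -6.84174756 -2.23888226]
```

To row units: -0.0205 m / 0.6 = -0.0342, -0.02 m / 0.6 = -0.0333.

Emit:
{"fn": "shift_gripper", "kwargs": {"ticks": [[0, [0, -0.0067, 0], [0, 0, 0]], [0, [0, -0.0133, 0], [0, 0, 0]], [0, [0, -0.02, 0], [0, 0, 0]], [0, [0, -0.0267, 0], [0, 0, 0]], [0, [0, -0.0333, 0], [0, 0, 0]], [0, [0, -0.0342, 0], [0, 0, 0]], [0, [0, -0.0342, 0], [0, 0, 0]]]}}

```text
time: 9.3
position: [0.449, -0.2677, 0.0314]
eef_rot: [1.0, -0.001, 0.001, 0.002]
ft_force: [1.2, -8.8, -4.8]
width: 0.002
grasp_force: 4.5
```

Emit:
{"fn": "shift_gripper", "kwargs": {"ticks": [[0, [0, 0.0167, 0], [0, 0, 0]], [0, [0, 0.0333, 0], [0, 0, 0]], [0, [0, 0.0333, -0.0667], [0, 0, 0]], [0, [0, 0.0333, -0.1333], [0, 0, 0]], [0, [0, 0.0333, -0.1333], [0, 0, 0]], [0, [0, 0.0333, -0.1333], [0, 0, 0]]]}}

```text
time: 9.9
position: [0.4486, -0.2861, 0.1118]
eef_rot: [1.0, -0.0, 0.001, 0.0]
ft_force: [-0.5, 0.6, -0.0]
width: -0.002
grasp_force: 0.0
```

Run:
```python
from h import *
for f in("pics/side0.png",0):
    im=cv2.imread(f) if f else arm.camera("side");c,s=blob(im,(105,150,80),(125,255,255),(280,175,320,215));print(c,s)
    print(onz("side",[c[0],s[1]+1],.05))
s=arm.read_state();print(s["position"],s["ft_force"],tool(np.array([.5102,-.2652,.079])-s["position"]))
```

```text
[299.89090909 184.54545455] [296 181   8   9  55]
[ 0.45106127 -0.27627228  0.05      ]
[298.38461538 189.63076923] [294 185   9  11  65]
[ 0.45183894 -0.2438987   0.05      ]
[ 0.44795826 -0.28545889  0.11075045] [ 0.22038977 -0.0652902   0.27730123] [ 0.06223514 -0.02027876  0.03175071]
```

To row units: 0.062 m / 0.6 = 0.1033, 0.032 m / 0.6 = 0.0533.

Emit:
{"fn": "shift_gripper", "kwargs": {"ticks": [[0, [0.0517, -0.0167, 0], [0, 0, 0]], [0, [0.1033, -0.0333, 0], [0, 0, 0]], [0, [0.1033, -0.0333, 0.0167], [0, 0, 0]], [0, [0.1033, -0.0333, 0.0333], [0, 0, 0]], [0, [0.1033, -0.0333, 0.05], [0, 0, 0]], [0, [0.1033, -0.0333, 0.0533], [0, 0, 0]], [0, [0.1033, -0.0333, 0.0533], [0, 0, 0]], [0, [0.1033, -0.0333, 0.0533], [0, 0, 0]]]}}

```text
time: 10.75
position: [0.51, -0.2656, 0.0792]
eef_rot: [1.0, -0.0, 0.0, 0.0]
ft_force: [0.1, -0.2, 0.2]
width: 0.0
grasp_force: 0.0
```

Emit:
{"fn": "shift_gripper", "kwargs": {"ticks": [[0, [0, 0, 0.0017], [0, 0, 0]], [0, [0, 0, 0.0033], [0, 0, 0]], [0, [0, 0, 0.0033], [0, 0, 0]], [0, [0, 0, 0.0033], [0, 0, 0]]]}}

```text
time: 11.15
position: [0.5102, -0.2653, 0.0771]
eef_rot: [1.0, -0.0, 0.0, 0.0]
ft_force: [0.4, 0.6, -0.3]
width: -0.003
grasp_force: 0.0
```

Emit:
{"fn": "shift_gripper", "kwargs": {"ticks": [[0, [0, 0, 0.0017], [0, 0, 0]], [0, [0, 0, 0.0025], [0, 0, 0]], [0, [0, 0, 0.0033], [0, 0, 0]], [0, [0, 0, 0.0033], [0, 0, 0]]]}}

```text
time: 11.55
position: [0.5105, -0.2654, 0.0756]
eef_rot: [1.0, -0.0, 0.0, 0.0]
ft_force: [-1.6, 0.7, 7.1]
width: 0.002
grasp_force: 3.3
```

To row units: 0.001 m / 0.6 = 0.0017, 0.0005 m / 0.6 = 0.0008.

Emit:
{"fn": "shift_gripper", "kwargs": {"ticks": [[0, [0, 0, 0.0008], [0, 0, 0]], [0, [0, 0, 0.0017], [0, 0, 0]], [0, [0, 0, 0.0017], [0, 0, 0]], [0, [0, 0, 0.0017], [0, 0, 0]]]}}

```text
time: 11.95
position: [0.5107, -0.2655, 0.075]
eef_rot: [1.0, -0.0, 0.001, 0.0]
ft_force: [-1.8, 2.3, 10.8]
width: -0.001
grasp_force: 5.2
```

To row units: 0.003 m / 0.6 = 0.005, 0.002 m / 0.6 = 0.0033.

Emit:
{"fn": "shift_gripper", "kwargs": {"ticks": [[0, [0, 0, 0.0017], [0, 0, 0]], [0, [0, 0, 0.0033], [0, 0, 0]], [0, [0, 0, 0.005], [0, 0, 0]], [0, [0, 0, 0.005], [0, 0, 0]], [0, [0, 0, 0.005], [0, 0, 0]]]}}

```text
time: 12.45
position: [0.5108, -0.2658, 0.0723]
eef_rot: [1.0, -0.0, 0.001, 0.001]
ft_force: [-2.1, 1.2, 12.6]
width: -0.003
grasp_force: 6.4
```

Run:
```python
from h import *
L=[]
for i in range(6):
    s=arm.read_state();L.append([s["position"][2],*s["ft_force"]]);arm.camera("side")
print(np.mean(L,0))
```

```text
[ 0.07229757 -2.2904801   1.10468372 12.59944345]
```

To row units: 0.0025 m / 0.6 = 0.0042, 0.002 m / 0.6 = 0.0033.

Emit:
{"fn": "shift_gripper", "kwargs": {"ticks": [[0, [0, 0, 0.0017], [0, 0, 0]], [0, [0, 0, 0.0033], [0, 0, 0]], [0, [0, 0, 0.0042], [0, 0, 0]], [0, [0, 0, 0.0042], [0, 0, 0]], [0, [0, 0, 0.0042], [0, 0, 0]]]}}

```text
time: 13.25
position: [0.5109, -0.2659, 0.07]
eef_rot: [1.0, -0.0, 0.001, 0.001]
ft_force: [-2.2, 1.5, 13.6]
width: 0.001
grasp_force: 7.3
```

Run:
```python
from h import *
L=[]
for i in range(20):
    s=arm.read_state();L.append([s["position"][2],*s["ft_force"]]);arm.camera("side")
print(np.mean(L,0))
```

```text
[ 0.07002488 -2.63405252  1.01539895 14.64757879]
```

At about 14.7 N the pad is about 5.9 mm down, so the tip has dropped about 11.8 mm. That's inside the band but near its lower edge, so I'll tighten another 2.5 mm or so and check again.

To row units: -0.062 m / 0.6 = -0.1033, -0.04 m / 0.6 = -0.0667.

Emit:
{"fn": "shift_gripper", "kwargs": {"ticks": [[0, [0, 0, -0.0333], [0, 0, 0]], [0, [0, 0, -0.0667], [0, 0, 0]], [0, [-0.0517, 0.0167, -0.0667], [0, 0, 0]], [0, [-0.1033, 0.0333, -0.0667], [0, 0, 0]], [0, [-0.1033, 0.0333, -0.0333], [0, 0, 0]], [0, [-0.1033, 0.0333, 0.0333], [0, 0, 0]], [0, [-0.1033, 0.0333, 0.0642], [0, 0, 0]], [0, [-0.1033, 0.0333, 0.0642], [0, 0, 0]], [0, [-0.1033, 0.0333, 0.0642], [0, 0, 0]]]}}

```text
time: 15.15
position: [0.4482, -0.2853, 0.0303]
eef_rot: [1.0, -0.0, -0.0, -0.0]
ft_force: [0.2, 0.3, 0.2]
width: 0.004
grasp_force: 0.0
```

Emit:
{"fn": "shift_gripper", "kwargs": {"ticks": [[0, [0, -0.0167, 0], [0, 0, 0]], [0, [0, -0.0267, 0], [0, 0, 0]], [0, [0, -0.03, 0], [0, 0, 0]], [0, [0, -0.0333, 0], [0, 0, 0]], [0, [0, -0.0342, 0], [0, 0, 0]], [0, [0, -0.0342, 0], [0, 0, 0]]]}}

```text
time: 15.75
position: [0.4488, -0.2671, 0.0311]
eef_rot: [1.0, -0.0, 0.0, 0.003]
ft_force: [-2.7, -9.5, 0.4]
width: 0.0
grasp_force: 4.7
```

Another 2 mm, then back off and check.

To row units: -0.002 m / 0.6 = -0.0033, -0.001 m / 0.6 = -0.0017.

Emit:
{"fn": "shift_gripper", "kwargs": {"ticks": [[0, [0, -0.0017, 0], [0, 0, 0]], [0, [0, -0.0033, 0], [0, 0, 0]], [0, [0, -0.0033, 0], [0, 0, 0]], [0, [0, -0.0033, 0], [0, 0, 0]]]}}

```text
time: 16.15
position: [0.4488, -0.2653, 0.0311]
eef_rot: [1.0, -0.001, 0.0, 0.003]
ft_force: [-1.6, -9.9, 0.7]
width: -0.002
grasp_force: 5.0
```

Emit:
{"fn": "shift_gripper", "kwargs": {"ticks": [[0, [0, 0.0167, 0], [0, 0, 0]], [0, [0, 0.0333, 0], [0, 0, 0]], [0, [0, 0.0333, -0.0667], [0, 0, 0]], [0, [0, 0.0333, -0.1333], [0, 0, 0]], [0, [0.0517, 0.0167, -0.1333], [0, 0, 0]], [0, [0.1033, 0, -0.1333], [0, 0, 0]], [0, [0.1033, 0, -0.1083], [0, 0, 0]], [0, [0.1033, 0, -0.0833], [0, 0, 0]], [0, [0.1033, 0, -0.0783], [0, 0, 0]], [0, [0.1033, 0, -0.0783], [0, 0, 0]]]}}

```text
time: 17.15
position: [0.5099, -0.2628, 0.0769]
eef_rot: [1.0, -0.0, -0.0, -0.0]
ft_force: [0.2, 0.0, 1.0]
width: -0.003
grasp_force: 0.0
```

Emit:
{"fn": "shift_gripper", "kwargs": {"ticks": [[0, [0, 0, 0], [0, 0, 0]], [0, [0, 0, 0], [0, 0, 0]]]}}

```text
time: 17.35
position: [0.5104, -0.2632, 0.0777]
eef_rot: [1.0, -0.0, 0.0, 0.0]
ft_force: [0.0, -1.0, -0.7]
width: -0.0
grasp_force: 0.0
```

To row units: 0.006 m / 0.6 = 0.01, 0.002 m / 0.6 = 0.0033.

Emit:
{"fn": "shift_gripper", "kwargs": {"ticks": [[0, [0, 0.0033, 0], [0, 0, 0]], [0, [0, 0.0033, 0.0017], [0, 0, 0]], [0, [0, 0.0033, 0.0033], [0, 0, 0]], [0, [0, 0.0033, 0.0042], [0, 0, 0]], [0, [0, 0.0033, 0.005], [0, 0, 0]], [0, [0, 0.0033, 0.0058], [0, 0, 0]], [0, [0, 0.0033, 0.0067], [0, 0, 0]], [0, [0, 0.0033, 0.0083], [0, 0, 0]], [0, [0, 0.0033, 0.01], [0, 0, 0]], [0, [0, 0.0033, 0.01], [0, 0, 0]]]}}

```text
time: 18.35
position: [0.5111, -0.2656, 0.0724]
eef_rot: [1.0, -0.0, 0.001, 0.001]
ft_force: [-1.8, 0.2, 12.8]
width: -0.001
grasp_force: 6.6
```

```bash
python3 - <<'E'
from h import *
L=[]
for i in range(4):
    s=arm.read_state();L.append([s["position"][2],*s["ft_force"]]);arm.camera("side")
print(np.mean(L,0))
E
```

```text
[ 0.0724526  -1.51285172  0.5936026  13.20540624]
```

To row units: 0.0018 m / 0.6 = 0.003, 0.001 m / 0.6 = 0.0017.

Emit:
{"fn": "shift_gripper", "kwargs": {"ticks": [[0, [0, 0, 0.0017], [0, 0, 0]], [0, [0, 0, 0.003], [0, 0, 0]], [0, [0, 0, 0.003], [0, 0, 0]], [0, [0, 0, 0.003], [0, 0, 0]]]}}

```text
time: 18.95
position: [0.5111, -0.2657, 0.0708]
eef_rot: [1.0, -0.0, 0.001, 0.001]
ft_force: [-2.1, -0.7, 14.4]
width: 0.002
grasp_force: 7.3
```

Run:
```python
from h import *
L=[]
for i in range(20):
    s=arm.read_state();L.append([s["position"][2],*s["ft_force"]]);arm.camera("side")
print(np.mean(L,0))
```

```text
[ 0.07085798 -1.89336682  0.2078413  14.35474741]
```

At 14.4 N the pad is about 5.0 mm down, so the tip has dropped about 10 mm, in the middle of the band. I'll release and back away.

To row units: 0.22 m / 0.6 = 0.3667, -0.2 m / 0.6 = -0.3333.

Emit:
{"fn": "shift_gripper", "kwargs": {"ticks": [[0, [0, 0, -0.0333], [0, 0, 0]], [0, [0, 0, -0.1], [0, 0, 0]], [0, [0, 0, -0.1833], [0, 0, 0]], [0, [-0.0667, 0.05, -0.2167], [0, 0, 0]], [0, [-0.1333, 0.1, -0.2167], [0, 0, 0]], [0, [-0.1833, 0.1667, -0.2167], [0, 0, 0]], [0, [-0.2333, 0.2333, -0.2167], [0, 0, 0]], [0, [-0.2833, 0.3, -0.2167], [0, 0, 0]], [0, [-0.3333, 0.3667, -0.2167], [0, 0, 0]], [0, [-0.3333, 0.3667, -0.2167], [0, 0, 0]]]}}

```text
time: 20.95
position: [0.3066, -0.489, 0.199]
eef_rot: [1.0, -0.003, -0.0, 0.001]
ft_force: [0.2, -0.6, 0.7]
width: 0.001
grasp_force: 0.0
```

Emit:
{"fn": "shift_gripper", "kwargs": {"ticks": [[0, [-0.05, 0.05, 0], [0, 0, 0]], [0, [-0.1, 0.1, 0], [0, 0, 0]], [0, [-0.1, 0.1, 0], [0, 0, 0]], [0, [-0.1, 0.1, 0], [0, 0, 0]], [0, [-0.1, 0.1, 0], [0, 0, 0]]]}}

```text
time: 21.45
position: [0.2508, -0.5439, 0.1991]
eef_rot: [1.0, 0.0, 0.0, -0.0]
ft_force: [-0.3, 0.3, -1.2]
width: -0.002
grasp_force: 0.0
```

Run:
```python
from h import *
im=arm.camera("top")
for f in(cv2.imread("pics/top0.png"),im):
    for nm,lo,hi,b,z in(("lug",(105,130,60),(125,255,255),(285,205,350,240),.05),("pad",(3,150,120),(18,255,255),(310,180,340,200),.072),("jar",(28,120,80),(45,255,255),(220,180,255,210),.049)):
        try:print(nm,onz("top",blob(f,lo,hi,b)[0],z))
        except Exception as e:print(nm,"not seen")
cv2.imwrite("pics/end.png",cv2.resize(im[135:260,165:395],None,fx=3.4,fy=3.4,interpolation=cv2.INTER_CUBIC))
```

```text
lug [ 0.44865656 -0.28643185  0.05      ]
pad [ 0.50924324 -0.26545223  0.072     ]
jar [ 0.50538453 -0.09910348  0.049     ]
lug [ 0.44946976 -0.2426713   0.05      ]
pad [ 0.50929081 -0.26558916  0.072     ]
jar [ 0.50530752 -0.0990688   0.049     ]
```

View pics/end.png

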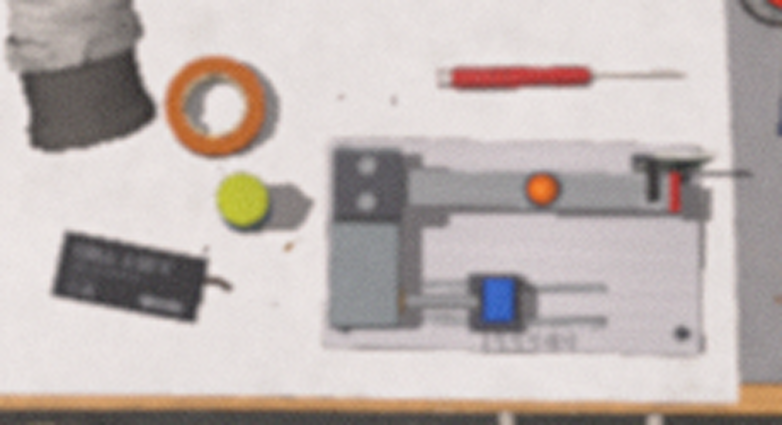

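The lug has moved about 43.5 mm, from an original y of -0.286 to -0.243. The leaf is back at rest with the pad at (540,188), and the bystanders are where they were. Handing in.

```bash
python3 -c "
from workcell import arm
print(arm.hand_in())"
```

```text
the job is handed in; nothing more can be done
None
```

The job is handed in, with no verdict returned: the slack press (about 14.6 N) dropped the tip about 31 mm, I tightened the slide about 43.5 mm in two pushes, and the last check press (about 14.4 N) dropped the tip about 10 mm, mid-green-band; tip drops are worked out from pad sink because the arm hid the tip, the leaf is released, and the final picture shows the bystanders in place.

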